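# Hang the glue spreader from the lower tray on the drying easel

### The arm

A 6-joint arm with a two-finger parallel gripper is mounted at the origin on the work surface. World frame = base frame: x ahead of the robot, y to its left, z up, the work surface at z = 0. Lengths are in mm, angles in degrees, forces in N, time in s.
With the tool pointing down it reaches from about 350 to 850 mm from the base axis. Payload 8.1 kg.
Tool frame: the origin (TCP) lies at the very end of the fingers, on their centre line; the grasp point (between the pads) lies r.tcp_to_grasp behind it (r.tcp_to_grasp is the distance from the TCP to the grasp point, in mm); z points along the fingers, y is the line along which they close (so a half turn about z gives the same grasp; the last joint's range is limited). The gripper opens to 85 mm and grips with 20 to 120 N. Pads are 22 mm wide; open, the fingers measure 114 mm over their backs; the gripper's body (76 mm by 85 mm) begins 54 mm behind the grasp point. The pads swing forward as they close: fully open they stand 13 mm farther back than shut.
Start: joints at [-80.638, 7.471, 85.268, -0, 87.261, -4.893], TCP at [147.765, -581.525, 231.292] pointing down, gripper open.
Joint ranges: [-169.43, 169.43], [-51.17, 129.36], [1.28, 143.12], [-76.62, 256.62], [0, 156.53], [-152.29, 152.29]. Speed limits (degrees/s): [136.94, 136.94, 159.86, 180, 180, 180].

### API

Orientations are given as [roll, pitch, yaw] about the fixed x, y, z axes, in that order (R = Rz(yaw) Ry(pitch) Rx(roll)).
In Python, from bench import r gives the robot as it stands.
- The arm moves only by the shell command python3 -m handwheel 'ROWS' [OPENING] [FORCE]. ROWS is JSON, a list of rows, each a list of 4 numbers: the shift along the tool's x, y, z in m, then the turn about the tool's z in degrees. A call has 1 to 10 rows; each row shifts and turns the commanded pose from where the row before left it, along the tool's axes as they then stand; what a row does not reach is not made up. A row lasts 1/10 s, in which the tool goes at most 50 mm and 8.59 degrees, less where a joint would pass 70% of its speed; a pose out of reach is approached as far as the arm can. A call is refused whole if a number of a shift passes 0.05 or a number of a turn 8.59, either way. A call with a gripper value outside its range is refused whole. OPENING is the finger opening in m, from 0 to 0.0854, set as the call begins (- or left out, the last holds). The fingers move at their own pace and stop on an object; FORCE is the grip in N (left out, the last holds). Time passes only in rows, so rows that do not move let the fingers close. It gives the time, the measured TCP pose, the force, the opening and the grip force at its end, in the units of the state.
- r.sense(): the state, without advancing time (a new reading comes with each control period).
- r.snapshot(name): name is "scene" or "top" or "wrist"; returns the picture (400x640x3 uint8, red, green, blue); there is no depth.
- r.camera_params(name): a dict with "fx", "fy", "cx", "cy" (pixels), "R" (3x3) and "t" (3): a world point X has camera coordinates R X + t; the wrist camera has in their place "mount" (4x4, takes a point from camera to tool coordinates, whose origin is the TCP and whose axes are the flange's). Camera axes: x right, y down, z forward; pixel columns grow to the right and rows downward; lengths in mm; the calibration is good to about 2 mm. The wrist camera is an equidistant fisheye: a pixel r from the principal point sees the ray r / f radians off the axis. A picture is of the moment at which its call begins: read the wrist's pose just before it. camera_params takes no time and is no camera call.
- r.hand_in(): hands the job in; it is judged then, once.
The state is a dict: "time": time; "joint_pos": joint angles; "qd": joint speeds; "joint_efforts": joint torques, N m; "tool_pos": TCP position; "tcp_rot": TCP orientation; "ft_force": force on the tool from outside, world axes, zero at the start; "wrist_torque": the same for the moment, N m; "finger_gap": finger opening in mm; "grip_force": force on a finger pad.
Only numpy, scipy, OpenCV 4.12 (cv2) and the standard library are available. Lean on these libraries where they do the work, as an engineer would, in place of code of your own. Each camera call takes 0.05 s, during which the arm holds its last target. There are 200 camera calls.

### The job

Lift the upper tray, kept level, off the stack and set it down on the cutting mat; then take the wooden glue spreader out of the lower tray and hang it by the hole in its handle on the free peg of the sloped easel, lying flat against the board with its blade hanging down the slope and let go. Finally put the upper tray back on the lower one, level and properly seated in its rim, without tipping it or disturbing the other things on the table.

Things in the scene. Friction and masses are not known exactly. Their poses are not given: they have to be found in the camera images.
- upper_tray: Upper clear plastic tray, 160 (x) x 190 (y) mm, 0.45 kg, coloured pens fast in it (up to 25 mm high). Stepped foot 144 x 174 x 6 mm under it, body from 6 to 46 mm, carrying bar over it along y at x = 0. Origin: centre of the foot's underside, z up. Seated, its origin is 44 mm above the lower tray's, the foot inside that rim with 4 mm play all round, same yaw or half a turn.
- tray_handle (a point): Middle of the upper tray's grey carrying bar, 96 mm above the tray's origin. The bar runs along the tray's y axis, 14 mm wide (x), 16 mm high, 180 mm long on two end posts; some 70 mm of free space below it. It can bear the tray's weight gripped in the middle.
- lower_tray: Lower clear plastic tray, open on top, loose on the table, 1 kg, 160 (x) x 190 (y) x 50 mm high, walls and floor 4 mm. Origin: centre of its underside; z up. A white marker pen, 11 mm thick and fast in it, lies along its +x wall (x from 63 to 74 mm); otherwise only the spreader is in it.
- spreader: Plywood glue spreader, 130 mm, 40 g, flat on the lower tray's floor. Origin: on the underside, in the handle; x towards the hole (about +y of the tray), z up. Handle 18 mm wide, 9 thick, x -20 to 37 mm (grip across y at x about 3). Square end 28 x 28 x 9 mm, centred at x = 50, with a 13.5 mm through hole. Blade 50 mm wide, 6 thick, x -66 to -20.
- eye (a point): Centre of the spreader's hole, 4.5 mm above its underside (mid-thickness); hole axis = the spreader's z.
- blade_end (a point): Middle of the blade's free edge, 116 mm from the hole's centre.
- board: Easel's sloped board, 160 (x) x 200 (y) x 12 mm, on a fixed frame (130 x 200 mm). Origin: centre of its face, 75 mm above the table. z: out of the face, leaning 38 degrees from vertical, away from the robot; x: up the slope, towards the robot; y: level. Steel pegs square to the face at x = 45, y = -30 and +65 mm; a 44 mm round tag is fast on the +65 one, the -30 one is free.
- peg_root (a point): Where the free peg's axis meets the board's face; axes as the board's (the peg runs along z). Peg 9 mm thick, 35 mm long, round tip. A spreader that hangs well has its hole's centre within about 3 mm of this axis and about 4.5 mm above the face.
- peg_tip (a point): Tip of the free peg, 35 mm from the face. The peg tips are the easel's highest points, 130 mm above the table: carry things over it well above that.
- mat: Grey cutting mat with a white grid, 200 (x) x 220 (y) x 2 mm, fixed on the table, empty. Origin: centre of its underside; its long side along y. It lies on one side of the easel, left or right, and the stack of trays on the other.
- glue_a: Bystander: standing glue stick, 29 mm thick, 100 mm high, green cap. Origin: centre of underside.
- glue_b: Bystander: another such standing glue stick, near the robot.
- dispenser: Bystander: blue desk tape dispenser, 60 x 150 mm, 103 mm high. Origin: centre of underside.
- tape_roll: Bystander: roll of tape lying flat, 84 mm across, 22 mm high. Origin: centre of underside.
- highlighter: Bystander: yellow highlighter lying flat, about 118 x 25 x 15 mm. Origin: underside.
- pencil_cup: Bystander: metal cup of pencils, 76 mm across, 162 mm high with pencils. Origin: centre of underside.
Things that resemble listed ones, but are neither listed nor needed, are in the scene too. Of the things that look like the part that bears board, the larger one is meant.

How it is judged:
By the outcome, as a careful person would: the job done as asked, in the order asked, and still so for the second after the job is handed in, with the robot touching nothing.
It also fails if it takes over 72 s, if anything falls off the work surface, if the arm or the gripper's body presses on something with over 40 N, if the wrist force passes 120 N, or if a joint passes its speed limit or range.

## Working session

There is one attempt and no reset: what is moved stays moved. The work goes in short steps, Python scripts to look and compute and a shell command to move; the robot and the scene stay as the last step left them, time stands still between calls to the robot, and variables do not carry over. Pictures are saved under pics/ and viewed, at most 10 in all, crops included, and the job is handed in when it is done.

```bash
ls; mkdir -p pics; python3 - <<'E'
from bench import r
import cv2,numpy as np
np.set_printoptions(suppress=True,precision=3)
print(r.sense(), r.tcp_to_grasp)
for n in ["scene","top","wrist"]:
    print(n,r.camera_params(n))
for n in ["scene","top"]:
    cv2.imwrite(f"pics/{n}0.png",cv2.cvtColor(r.snapshot(n),cv2.COLOR_RGB2BGR))
E
```

```text
pics
{'time': 0.0, 'joint_pos': array([-80.637,   7.517,  85.33 ,  -0.   ,  87.261,  -4.895]), 'qd': array([ 0.023, -0.023, -0.048, -0.014, -0.014, -0.01 ]), 'joint_efforts': array([  0.   , -56.941, -50.055,  -0.   ,   0.015,   0.   ]), 'tool_pos': array([ 147.684, -580.969,  230.214]), 'tcp_rot': array([-179.892,   -0.009,   14.258]), 'ft_force': array([-0.538,  0.142, -0.518]), 'wrist_torque': array([-0.001,  0.01 , -0.025]), 'grip_force': 0.0, 'finger_gap': 85.26784477469717} 18.700000000000003
scene {'fx': 397.8105766646075, 'fy': 397.8105766646075, 'cx': 322.98874178778, 'cy': 200.69294770584568, 'R': array([[ 0.736,  0.677, -0.021],
       [ 0.419, -0.479, -0.771],
       [-0.532,  0.559, -0.636]]), 't': array([-373.83 , -142.412, 1416.061])}
top {'fx': 498.0300505968838, 'fy': 498.0300505968838, 'cx': 309.5491724226508, 'cy': 190.79989104045433, 'R': array([[ 0.022, -1.   , -0.007],
       [-0.986, -0.02 , -0.165],
       [ 0.165,  0.01 , -0.986]]), 't': array([ -32.887,  566.676, 1249.818])}
wrist {'fx': 309.70691628693146, 'fy': 309.70691628693146, 'cx': 318.55790575999436, 'cy': 201.9296947908688, 'mount': array([[  -0.   ,   -0.955,   -0.298,   77.167],
       [   1.   ,   -0.   ,   -0.   ,   -0.193],
       [   0.   ,   -0.298,    0.955, -142.177],
       [   0.   ,    0.   ,    0.   ,    1.   ]])}
```

View pics/top0.png

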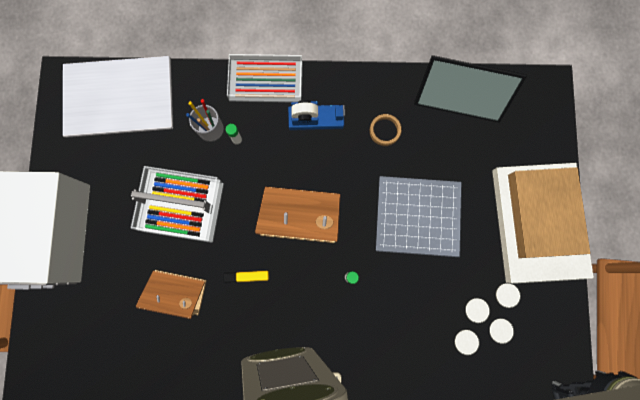

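View pics/scene0.png

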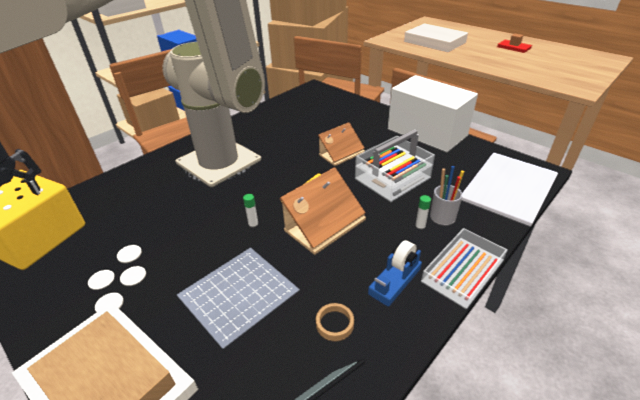

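Top view: the stack with its carrying bar is at px (177,203). The look-alike is the bar-less pen tray at (265,78). The larger easel is at (298,215), the smaller look-alike at (172,294). The free peg is at about (285,217) and the tagged one at (324,221). The mat is at (419,216). I choose the barred stack and the larger easel, and check both in a close crop.

```bash
cat > h.py <<'E'
from bench import r
import numpy as np, cv2
from scipy.spatial.transform import Rotation as Ro
np.set_printoptions(suppress=True,precision=2)
def proj(n,X):
    c=r.camera_params(n); p=np.atleast_2d(X)@np.array(c['R']).T+c['t']
    return np.c_[c['fx']*p[:,0]/p[:,2]+c['cx'],c['fy']*p[:,1]/p[:,2]+c['cy']]
def unproj(n,uv,z):
    c=r.camera_params(n);R=np.array(c['R']);o=-R.T@c['t'];out=[]
    zz=np.broadcast_to(z,len(np.atleast_2d(uv)))
    for (u,v),zi in zip(np.atleast_2d(uv),zz):
        d=R.T@[(u-c['cx'])/c['fx'],(v-c['cy'])/c['fy'],1]; out.append(o+d*(zi-o[2])/d[2])
    return np.array(out)
def pose():
    s=r.sense(); return Ro.from_euler('xyz',s['tcp_rot'],degrees=True).as_matrix(),np.array(s['tool_pos'])
def wproj(X,P):
    c=r.camera_params('wrist');M=np.array(c['mount']);T,t=P
    q=((np.atleast_2d(X)-t)@T-M[:3,3])@M[:3,:3]
    rr=np.hypot(q[:,0],q[:,1]);th=np.arctan2(rr,q[:,2])
    return np.c_[c['cx']+c['fx']*th*q[:,0]/rr,c['cy']+c['fy']*th*q[:,1]/rr]
def wunproj(uv,z,P):
    c=r.camera_params('wrist');M=np.array(c['mount']);T,t=P;out=[]
    uv=np.atleast_2d(uv);zz=np.broadcast_to(z,len(uv))
    for (u,v),zi in zip(uv,zz):
        a,b=u-c['cx'],v-c['cy'];rr=np.hypot(a,b);th=rr/c['fx']
        d=T@M[:3,:3]@np.array([np.sin(th)*a/rr,np.sin(th)*b/rr,np.cos(th)]);o=T@M[:3,3]+t
        out.append(o+d*(zi-o[2])/d[2])
    return np.array(out)
def grab(n,f):
    P=pose();im=cv2.cvtColor(r.snapshot(n),cv2.COLOR_RGB2BGR);cv2.imwrite('pics/'+f,im);return im,P
def need(target,rpy):
    "shift in tool axes (m) of commanded TCP from the measured pose, and turn about tool z"
    R,t=pose();R2=Ro.from_euler('xyz',rpy,degrees=True).as_matrix()
    print('shift tool m',(R.T@(np.array(target)-t))/1000,'rotvec tool',np.degrees(Ro.from_matrix(R.T@R2).as_rotvec()))
E
python3 - <<'E'
from h import *
im=cv2.imread('pics/top0.png')
a=im[155:250,125:235];b=im[178:252,250:350]
f=lambda i,k:cv2.resize(i,None,fx=k,fy=k,interpolation=cv2.INTER_CUBIC)
A=f(a,4);B=f(b,3.4)
C=np.zeros((max(A.shape[0],B.shape[0]),A.shape[1]+B.shape[1],3),np.uint8);C[:A.shape[0],:A.shape[1]]=A;C[:B.shape[0],A.shape[1]:]=B
cv2.imwrite('pics/crop.png',C);print(C.shape)
E
```

```text
(380, 780, 3)
```

View pics/crop.png

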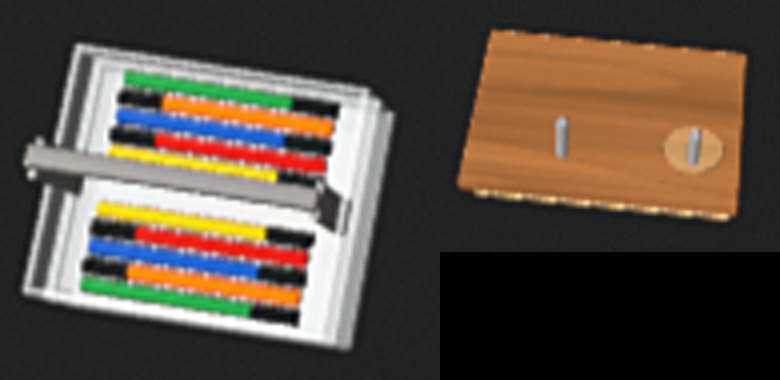

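The crop confirms both. The stack's bar runs from px (132,195) to (206,204). The larger easel has its free peg on the left and the tagged one on the right. Next I fit the poses.

```bash
cat > m.py <<'E'
from h import *
from scipy.optimize import least_squares
def T2(p,L):
    c,s=np.cos(np.radians(p[2])),np.sin(np.radians(p[2]));L=np.array(L,float)
    return np.c_[p[0]+c*L[:,0]-s*L[:,1],p[1]+s*L[:,0]+c*L[:,1],L[:,2]]
def fit(n,L,uv,p0):
    s=least_squares(lambda p:(proj(n,T2(p,L))-uv).ravel(),p0); print(s.x,'rms',np.sqrt(2*s.cost/len(uv))); return s.x
c38,s38=np.cos(np.radians(38)),np.sin(np.radians(38))
def bd(x,y,z): # board -> local frame with local x ahead; yaw 0 = facing away along world x
    return [-c38*x+s38*z,-y,75+s38*x+c38*z]
E
python3 - <<'E'
from m import *
cr=lambda u,v:(125+(u+.5)/4-.5,155+(v+.5)/4-.5)
cb=lambda u,v:(250+(u-440+.5)/3.4-.5,178+(v+.5)/3.4-.5)
tray=fit('top',[[0,90,148],[0,-90,148],[80,95,90],[-80,95,90]],np.array([cr(27,157),cr(330,197),cr(78,45),cr(24,292)]),[600,250,0])
# board face edges, pegs
Lb=[bd(80,-100,0),bd(80,100,0),bd(-80,100,0),bd(-80,-100,0),bd(45,-30,0),bd(45,-30,35),bd(45,65,35)]
ub=np.array([cb(459,187),cb(735,213),cb(746,55),cb(491,30),cb(561,157),cb(561,119),cb(695,131)])
brd=fit('top',Lb,ub,[560,0,0]); print(proj('top',T2(brd,Lb))-ub)
mat=fit('top',[[100,110,2],[100,-110,2],[-100,-110,2],[-100,110,2]],np.array([(378.5,176.5),(461.5,180),(459,256),(376,250.5)]),[550,-250,0])
print('stick b',unproj('top',[352,278],100),'stick a',unproj('top',[231,129],100))
E=lambda im,k,x0,y0,P,col:[cv2.circle(im,(int((u-x0+.5)*k),int((v-y0+.5)*k)),2,col,-1) for u,v in P]
out=[]
Lt=[[sx*80,sy*95,90] for sx in(1,-1) for sy in(1,-1)]+[[sx*7,sy*90,148] for sx in(1,-1) for sy in(1,-1)]+[[sx*80,sy*95,0] for sx in(1,-1) for sy in(1,-1)]
for n,(x0,y0,w,h) in dict(top=(125,155,225,100),scene=(270,120,200,140)).items():
    im=cv2.imread(f'pics/{n}0.png')[y0:y0+h,x0:x0+w];k=800/w*.9;im=cv2.resize(im,None,fx=k,fy=k,interpolation=cv2.INTER_CUBIC)
    im=im[:320] if n=='top' else im[:500]
    E(im,k,x0,y0,proj(n,T2(tray,Lt)),(255,0,255));E(im,k,x0,y0,proj(n,T2(brd,Lb)),(0,255,0));out.append(im)
o=np.vstack(out);o=cv2.resize(o,None,fx=600/o.shape[0],fy=600/o.shape[0]);cv2.imwrite('pics/ov.png',o);print(o.shape)
E
```

```text
[524.45 315.51  -7.05] rms 1.0872734496473757
[508.04   4.27  -4.21] rms 0.9935557994444676
[[-0.55 -1.37]
 [ 0.8  -1.18]
 [-0.12  0.28]
 [-0.3   0.64]
 [-0.07 -0.27]
 [ 0.22  0.92]
 [-0.03  1.07]]
[ 514.46 -313.18   -2.3 ] rms 0.8467680893913004
stick b [[ 346.29 -128.97  100.  ]] stick a [[714.1  182.39 100.  ]]
(600, 527, 3)
```

View pics/ov.png

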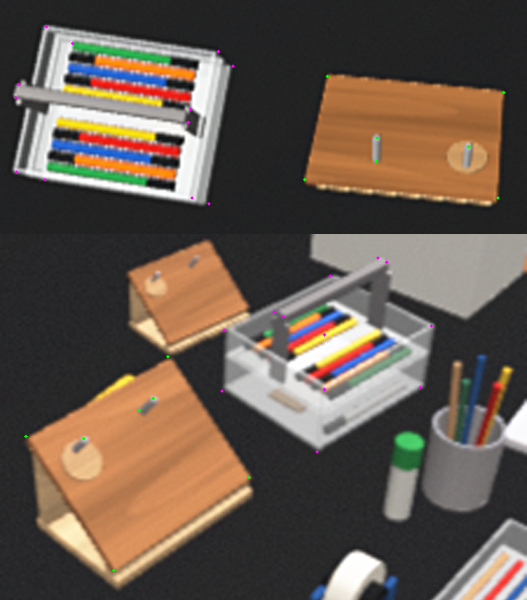

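The overlay agrees in both views: the tray dots sit on its rim and bar, the board dots on its corners and pegs, each within about 1 px. First I turn the wrist to yaw 83.

```bash
python3 -m handwheel '[[0,0,0,-8.5],[0,0,0,-8.5],[0,0,0,-8.5],[0,0,0,-8.5],[0,0,0,-8.5],[0,0,0,-8.5],[0,0,0,-8.5],[0,0,0,-8.5],[0,0,0,-0.7]]' 0.085 40
python3 - <<'E'
from h import *
need([524.5,315.5,230],[180,0,82.95])
E
```

```text
time: 1.0
tool_pos: [147.7, -581.2, 230.7]
tcp_rot: [-180.0, -0.1, 83.1]
ft_force: [0.2, 0.7, 0.3]
finger_gap: 85.1
grip_force: 0.0
shift tool m [0.94 0.27 0.  ] rotvec tool [-0.02 -0.05  0.17]
```

```bash
python3 -m handwheel '[[0.02,0.006,0,0],[0.047,0.0135,0,0],[0.047,0.0135,0,0],[0.047,0.0135,0,0],[0.047,0.0135,0,0],[0.047,0.0135,0,0],[0.047,0.0135,0,0],[0.047,0.0135,0,0],[0.047,0.0135,0,0],[0.047,0.0135,0,0]]'
python3 -m handwheel '[[0.047,0.0135,0,0],[0.047,0.0135,0,0],[0.047,0.0135,0,0],[0.047,0.0135,0,0],[0.047,0.0135,0,0],[0.047,0.0135,0,0],[0.047,0.0135,0,0],[0.03,0.0085,0,0],[0.015,0.0045,0,0]]'
python3 - <<'E'
from h import *
need([524.5,315.5,230],[180,0,82.95])
E
```

```text
time: 2.0
tool_pos: [328.8, -155.7, 231.3]
tcp_rot: [180.0, 0.0, 82.7]
ft_force: [0.6, -0.4, 0.2]
finger_gap: 84.8
grip_force: 0.0
time: 2.9
tool_pos: [481.3, 203.3, 230.7]
tcp_rot: [-179.9, -0.0, 82.8]
ft_force: [-0.8, -0.6, -0.2]
finger_gap: 85.2
grip_force: 0.0
shift tool m [0.12 0.03 0.  ] rotvec tool [-0.05 -0.01 -0.11]
```

```bash
python3 -m handwheel '[[0.035,0.009,0,0],[0.04,0.01,0,0],[0.03,0.007,0,0],[0.013,0.003,0,0],[0,0,0,0]]'
python3 - <<'E'
from m import *
im,P=grab('wrist','w1.png')
need([524.5,315.5,230],[180,0,82.95])
tray=[524.5,315.5,-7.05]
Lt=[[sx*80,sy*95,90] for sx in(1,-1) for sy in(1,-1)]+[[sx*7,sy*90,148] for sx in(1,-1) for sy in(1,-1)]
for u,v in wproj(T2(tray,Lt),P): cv2.circle(im,(int(u),int(v)),3,(255,0,255),-1);print(u,v)
cv2.imwrite('pics/w1o.png',im)
E
```

```text
time: 3.4
tool_pos: [524.3, 315.6, 230.4]
tcp_rot: [-179.9, 0.0, 82.9]
ft_force: [-0.6, -0.8, -0.6]
finger_gap: 85.1
grip_force: 0.0
shift tool m [0. 0. 0.] rotvec tool [-0.06  0.05 -0.1 ]
405.0636904107151 90.94451377744369
392.54271334350045 275.73347576308265
230.69458918676418 91.39052624052566
244.12701944341077 275.96079656665114
327.47098548225887 90.02310966343993
326.1211628126201 305.9297371318843
307.7772554408017 90.07698640548288
310.33554987770674 305.9499446609815
```

View pics/w1o.png

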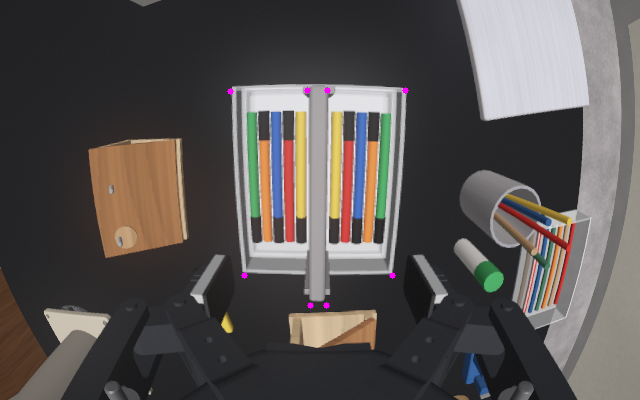

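The tray matches the model. The bar's ends, at rows 86 and 301, put it about 3 mm further along +y. Now descend and grip.

```bash
python3 -m handwheel '[[0.003,0,0.02,0],[0,0,0.04,0],[0,0,0.03,0],[0,0,0.015,0],[0,0,0.005,0],[0,0,0,0]]'
python3 -m handwheel '[[0,0,0,0],[0,0,0,0],[0,0,0,0],[0,0,0,0],[0,0,0,0],[0,0,0,0]]' 0 60
```

```text
time: 4.05
tool_pos: [524.9, 316.6, 121.7]
tcp_rot: [180.0, 0.0, 82.9]
ft_force: [0.5, 0.2, 0.3]
finger_gap: 84.6
grip_force: 0.0
time: 4.65
tool_pos: [525.1, 317.2, 121.9]
tcp_rot: [180.0, -0.0, 83.0]
ft_force: [-0.6, -0.5, 3.9]
finger_gap: 13.1
grip_force: 59.7
```

```bash
python3 -m handwheel '[[0,0,-0.003,0],[0,0,-0.005,0],[0,0,-0.008,0],[0,0,-0.012,0],[0,0,-0.02,0],[0,0,-0.03,0],[0,0,-0.03,0],[0,0,-0.03,0],[0,0,-0.015,0],[0,0,-0.007,0]]'
python3 - <<'E'
from h import *
s=r.sense();print(s['ft_force'],s['wrist_torque'])
need([525,0,280],[180,0,82.95]);need([514.5,-313,280],[180,0,82.95])
E
```

```text
time: 5.65
tool_pos: [525.6, 317.4, 284.1]
tcp_rot: [179.8, -0.1, 83.0]
ft_force: [0.4, -0.5, -5.0]
finger_gap: 12.6
grip_force: 58.7
[ 0.37 -0.47 -4.98] [0.02 0.04 0.05]
shift tool m [-0.32  0.04  0.  ] rotvec tool [ 0.18 -0.12  0.  ]
shift tool m [-0.63  0.07  0.  ] rotvec tool [ 0.18 -0.12  0.  ]
```

```bash
python3 -m handwheel '[[-0.008,0.001,0,0],[-0.018,0.002,0,0],[-0.028,0.003,0,0],[-0.038,0.004,0,0],[-0.042,0.0045,0,0],[-0.042,0.0045,0,0],[-0.042,0.0045,0,0],[-0.042,0.0045,0,0],[-0.042,0.0045,0,0],[-0.042,0.0045,0,0]]'
python3 -m handwheel '[[-0.042,0.0045,0,0],[-0.042,0.0045,0,0],[-0.042,0.0045,0,0],[-0.042,0.0045,0,0],[-0.038,0.004,0,0],[-0.03,0.003,0,0],[-0.02,0.002,0,0],[-0.012,0.001,0,0],[0,0,0,-2.4],[0,0,0,-2.4]]'
python3 - <<'E'
from h import *
need([514.5,-313,130],[180,0,87.7])
print(r.sense()['finger_gap'])
E
```

```text
time: 6.65
tool_pos: [517.4, -31.7, 279.2]
tcp_rot: [-179.8, 0.0, 82.9]
ft_force: [0.6, 0.3, -4.6]
finger_gap: 12.8
grip_force: 58.6
time: 7.65
tool_pos: [513.8, -298.1, 280.5]
tcp_rot: [-179.9, -0.1, 87.8]
ft_force: [-0.0, 0.5, -4.3]
finger_gap: 13.0
grip_force: 58.7
shift tool m [-0.02  0.    0.15] rotvec tool [-0.07 -0.07  0.14]
13.03197985699166
```

```bash
python3 -m handwheel '[[-0.007,0,0.01,0],[-0.007,0,0.025,0],[0,0,0.035,0],[0,0,0.035,0],[0,0,0.035,0],[0,0,0.027,0],[0,0,0.015,0],[0,0,0.006,0],[0,0,0.003,0],[0,0,0,0]]'
python3 -m handwheel '[[0,0,0.003,0],[0,0,0.002,0],[0,0,0.001,0],[0,0,0.001,0],[0,0,0,0]]'
```

```text
time: 8.65
tool_pos: [514.5, -312.8, 91.5]
tcp_rot: [179.9, 0.1, 87.8]
ft_force: [-0.1, -0.1, -4.1]
finger_gap: 12.7
grip_force: 58.7
time: 9.15
tool_pos: [513.7, -312.3, 83.2]
tcp_rot: [-180.0, -0.0, 87.8]
ft_force: [0.2, -0.1, -4.3]
finger_gap: 13.0
grip_force: 58.7
```

```bash
python3 -m handwheel '[[0,0,0.002,0],[0,0,0.001,0],[0,0,0.001,0],[0,0,0,0]]'
```

```text
time: 9.55
tool_pos: [513.8, -312.4, 79.9]
tcp_rot: [180.0, 0.0, 87.8]
ft_force: [-3.5, 2.2, 2.7]
finger_gap: 13.0
grip_force: 59.7
```

Contact with the mat. Release, rise and go back over the lower tray.

```bash
python3 -m handwheel '[[0,0,0,0],[0,0,0,0],[0,0,0,0],[0,0,0,0],[0,0,-0.01,0],[0,0,-0.03,0],[0,0,-0.045,0],[0,0,-0.045,0],[0,0,-0.03,0],[0,0,0,4.8]]' 0.085
python3 -m handwheel '[[0.02,-0.002,0,0],[0.035,-0.004,0,0],[0.049,-0.005,0,0],[0.049,-0.005,0,0],[0.049,-0.005,0,0],[0.049,-0.005,0,0],[0.049,-0.005,0,0],[0.049,-0.005,0,0],[0.049,-0.005,0,0],[0.049,-0.005,0,0]]'
python3 -m handwheel '[[0.049,-0.005,0,0],[0.049,-0.005,0,0],[0.035,-0.004,0,0],[0.02,-0.002,0,0],[0,0,0,0]]'
python3 - <<'E'
from m import *
im,P=grab('wrist','w2.png');print(P[1])
im=im[60:330,130:520].copy()
Lt=[[sx*80,sy*95,50] for sx in(1,-1) for sy in(1,-1)]
print(wproj(T2([524.9,318,-7.05],Lt),P))
need([525,318,200],[180,0,82.95])
cv2.imwrite('pics/w2c.png',cv2.resize(im,None,fx=2,fy=2,interpolation=cv2.INTER_CUBIC))
E
```

```text
time: 10.55
tool_pos: [516.3, -314.1, 247.5]
tcp_rot: [179.4, 0.3, 82.9]
ft_force: [1.3, 0.1, 1.1]
finger_gap: 85.2
grip_force: 0.0
time: 11.55
tool_pos: [521.7, 139.6, 239.3]
tcp_rot: [-180.0, -0.0, 83.0]
ft_force: [2.3, -1.0, 0.0]
finger_gap: 84.9
grip_force: 0.0
time: 12.05
tool_pos: [524.1, 293.9, 238.6]
tcp_rot: [-179.9, -0.0, 83.2]
ft_force: [-0.0, -0.5, 0.1]
finger_gap: 84.9
grip_force: 0.0
[524.08 293.86 238.65]
[[391.75  71.51]
 [383.46 237.97]
 [241.42  71.11]
 [248.57 237.27]]
shift tool m [ 0.03 -0.    0.04] rotvec tool [-0.07  0.04  0.22]
```

View pics/w2c.png

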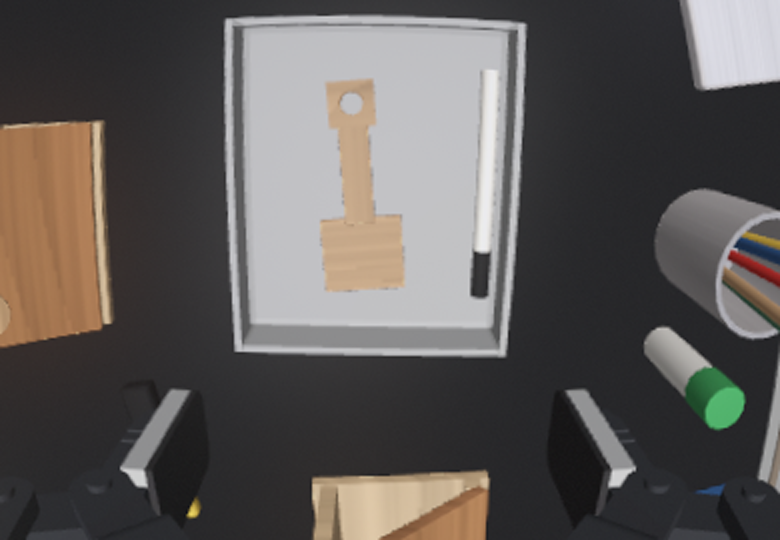

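Lower tray corners match the prediction. The spreader's eye is at px (306,111.5) and the middle of its blade end at (311.5,205).

```bash
python3 - <<'E'
from h import *
P=pose()
q=wunproj([[306,111.5],[311.5,205.3],[323.75/2*0+ (130+357/2),60+222/2]],[13,10,13],P);print(q,np.linalg.norm(q[0,:2]-q[1,:2]))
d=q[0]-q[1];h=np.degrees(np.arctan2(d[1],d[0]));u=np.array([np.cos(np.radians(h)),np.sin(np.radians(h))])
g=q[0,:2]-47*u;print('heading',h,'grip',g)
need([*g,60],[180,0,h])
# pen and floor walls relative
E
```

```text
[[519.16 365.99  13.  ]
 [511.06 249.7   10.  ]
 [513.12 294.43  13.  ]] 116.57411262860896
heading 86.01290722827153 grip [515.9  319.11]
shift tool m [ 0.03 -0.01  0.18] rotvec tool [-0.07  0.04 -2.84]
```

```bash
python3 -m handwheel '[[0.013,-0.005,0.02,0],[0.013,-0.005,0.03,-2.9],[0,0,0.04,0],[0,0,0,0],[0,0,0,0]]' 0.05
python3 - <<'E'
from h import *
np.set_printoptions(suppress=True,precision=4)
need([515.9,319.1,6],[180,0,86])
E
```

```text
time: 12.6
tool_pos: [518.4, 316.5, 149.1]
tcp_rot: [-179.9, 0.1, 85.8]
ft_force: [0.4, 0.3, 0.6]
finger_gap: 50.0
grip_force: 0.0
shift tool m [ 0.0027 -0.0024  0.1431] rotvec tool [-0.1186  0.089  -0.1867]
```

```bash
python3 -m handwheel '[[0.0025,-0.0025,0.02,0],[0,0,0.035,0],[0,0,0.035,0],[0,0,0.025,0],[0,0,0.015,0],[0,0,0.007,0],[0,0,0.004,0],[0,0,0.001,0],[0,0,0,0]]'
python3 -m handwheel '[[0,0,0,0],[0,0,0,0],[0,0,0,0],[0,0,0,0],[0,0,0,0]]' 0 25
```

```text
time: 13.5
tool_pos: [517.7, 320.9, 8.7]
tcp_rot: [179.9, -0.1, 85.9]
ft_force: [-1.0, 0.5, 0.6]
finger_gap: 49.7
grip_force: 0.0
time: 14.0
tool_pos: [517.2, 320.8, 8.1]
tcp_rot: [179.9, -0.0, 85.9]
ft_force: [-0.8, 0.1, 5.0]
finger_gap: 17.3
grip_force: 25.1
```

Gripped. Lift, move beside the easel, then turn.

```bash
python3 -m handwheel '[[0,0,-0.004,0],[0,0,-0.012,0],[0,0,-0.025,0],[0,0,-0.04,0],[0,0,-0.045,0],[0,0,-0.04,0],[0,0,-0.02,0],[0,0,-0.01,0],[0,0,0,0]]'
python3 - <<'E'
from m import *
np.set_printoptions(suppress=True,precision=4)
b=T2([508,4.3,-4.2],[bd(0,15,0)])[0];print(b)
need([b[0],b[1],204],[180,0,86])
E
```

```text
time: 14.9
tool_pos: [517.4, 320.8, 205.2]
tcp_rot: [179.9, -0.1, 85.9]
ft_force: [0.4, -0.4, -1.2]
finger_gap: 17.0
grip_force: 24.5
[506.9014 -10.6597  75.    ]
shift tool m [-0.3313  0.0135  0.0007] rotvec tool [ 0.1389 -0.0857 -0.1461]
```

```bash
python3 -m handwheel '[[-0.013,0.0005,0,0],[-0.026,0.001,0,0],[-0.04,0.0016,0,0],[-0.044,0.0018,0,0],[-0.044,0.0018,0,0],[-0.044,0.0018,0,0],[-0.044,0.0018,0,0],[-0.04,0.0016,0,0],[-0.025,0.001,0,0],[-0.0113,0.0005,0,0]]'
python3 -m handwheel '[[0,0,0,-7],[0,0,0,-8.5],[0,0,0,-8.5],[0,0,0,-8.5],[0,0,0,-8.5],[0,0,0,-8.5],[0,0,0,-8.5],[0,0,0,-8.5],[0,0,0,-8.5],[0,0,0,-8.5]]'
python3 -m handwheel '[[0,0,0,-4],[0,0,0,-2],[0,0,0,0],[0,0,0,0]]'
python3 - <<'E'
from m import *
im,P=grab('wrist','w3.png');print(P[1],r.sense()['tcp_rot'])
for p in [bd(45,-30,0),bd(45,-30,35),bd(45,65,0),bd(45,65,35),bd(80,-100,0),bd(80,100,0)]: print(wproj(T2([508,4.3,-4.2],[p]),P))
im=im[70:380,110:530]
cv2.imwrite('pics/w3c.png',cv2.resize(im,None,fx=1.9,fy=1.9,interpolation=cv2.INTER_CUBIC))
E
```

```text
time: 15.9
tool_pos: [504.3, -13.7, 200.9]
tcp_rot: [-179.8, 0.0, 85.7]
ft_force: [0.7, -0.2, 0.3]
finger_gap: 17.2
grip_force: 24.5
time: 16.9
tool_pos: [505.0, -10.6, 201.4]
tcp_rot: [-180.0, -0.2, 169.7]
ft_force: [-0.4, 0.3, -0.3]
finger_gap: 16.8
grip_force: 24.5
time: 17.3
tool_pos: [505.4, -10.7, 202.1]
tcp_rot: [180.0, -0.1, 175.3]
ft_force: [-0.5, 0.1, -0.7]
finger_gap: 16.6
grip_force: 24.5
[505.43 -10.69 202.14] [179.99  -0.09 175.31]
[[374.06 160.79]]
[[379.53 196.38]]
[[255.27 161.98]]
[[249.71 197.55]]
[[467.69 132.16]]
[[202.5  132.24]]
```

View pics/w3c.png

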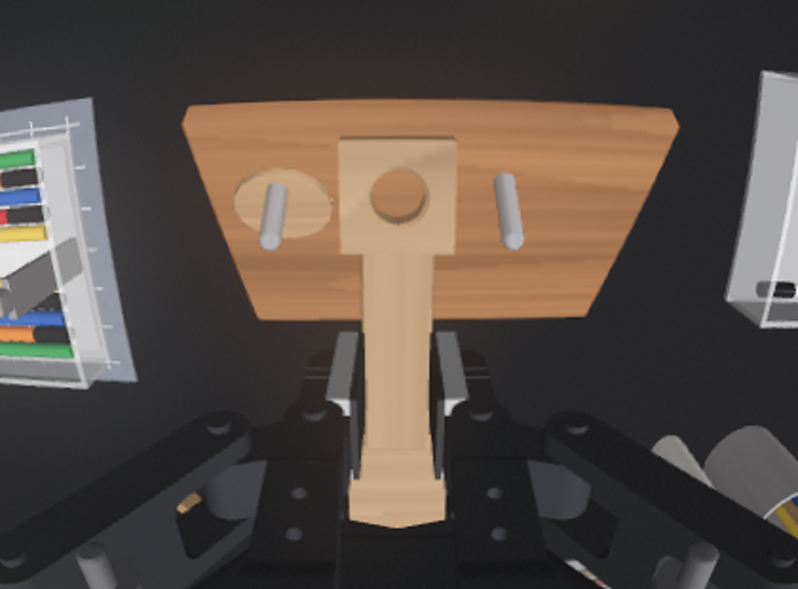

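Free peg: root px (376,164), tip (379.5,196.8). Tagged peg tip: (252.1,196.3). Spreader eye: (320,172.6), held straight. Refine the numbers.

```bash
python3 - <<'E'
from m import *
np.set_printoptions(suppress=True,precision=4)
P=pose();tz=75+45*s38+35*c38
# tip end centre visible about at tip
t=wunproj([[379.5,196.3],[252.1,196.3]],tz-1,P);print('tips',t, np.linalg.norm(t[0]-t[1]))
d=t[0]-t[1];print('yaw',np.degrees(np.arctan2(d[1],d[0]))-90)
print('fit tip',T2([508,4.3,-4.2],[bd(45,-30,35),bd(45,65,35),bd(45,-30,0)]))
for zz in (0,5,10):
    e=wunproj([320,172.6],P[1][2]+zz,P)[0]; print('eye tool',P[0].T@(e-P[1]))
E=wunproj([[110+341/1.9,70+137/1.9],[110+455/1.9,70+137/1.9],[110+341/1.9,70+253/1.9],[110+456/1.9,70+253/1.9]],P[1][2]+5,P);print((E-P[1])@P[0])
E
```

```text
tips [[496.8351  35.3927 129.2851]
 [489.1108 -57.9393 129.2851]] 93.65102679167313
yaw -4.731123683991569
fit tip [[496.3222  35.2383 130.2851]
 [489.3645 -59.5065 130.2851]
 [474.8319  36.8165 102.7048]]
eye tool [45.4558  1.1604  0.0706]
eye tool [46.52    1.1348 -4.9278]
eye tool [47.5842  1.1092 -9.9262]
[[ 60.4824 -12.4393  -4.9083]
 [ 60.4816  14.2345  -4.9042]
 [ 32.0251 -13.087   -4.9524]
 [ 32.0096  15.1504  -4.9481]]
```

Poses agree within 1 mm. The tool cannot tilt, so I pivot the spreader in the grip by pressing its eye end on the bare board between the pegs.

```bash
python3 -m handwheel '[[-0.01,0,0.015,0],[0,0,0.025,0],[0,0,0.022,0],[0,0,0.01,0],[0,0,0.004,0],[0,0,0.004,0],[0,0,0.004,0],[0,0,0.004,0],[0,0,0,0]]'
```

```text
time: 18.25
tool_pos: [517.2, -11.9, 116.1]
tcp_rot: [180.0, 0.2, 175.3]
ft_force: [2.6, -0.4, 2.5]
finger_gap: 17.0
grip_force: 24.9
```

```bash
python3 -m handwheel '[[0,0,0.004,0],[0,0,0.004,0],[0,0,0.004,0],[0,0,0.003,0],[0,0,0,0]]'
```

```text
time: 18.75
tool_pos: [515.8, -11.7, 99.6]
tcp_rot: [180.0, -0.0, 175.4]
ft_force: [4.2, -0.0, 1.2]
finger_gap: 17.2
grip_force: 25.7
```

```bash
python3 -m handwheel '[[0,0,0.004,0],[0,0,0.004,0],[0,0,0.002,0],[0,0,0,0]]'
python3 -m handwheel '[[0,0,-0.01,0],[0,0,-0.025,0],[0,0,-0.035,0],[0,0,-0.025,0],[0,0,-0.012,0],[0,0,0,0],[0,0,0,0]]'
python3 - <<'E'
from m import *
im,P=grab('wrist','w4.png');print(P[1],r.sense()['tcp_rot'])
im=im[70:380,110:530]
cv2.imwrite('pics/w4c.png',cv2.resize(im,None,fx=1.9,fy=1.9,interpolation=cv2.INTER_CUBIC))
E
```

```text
time: 19.15
tool_pos: [515.4, -11.7, 89.5]
tcp_rot: [-180.0, -0.1, 175.4]
ft_force: [0.3, -0.3, 2.5]
finger_gap: 17.0
grip_force: 25.5
time: 19.85
tool_pos: [515.5, -11.7, 196.2]
tcp_rot: [180.0, -0.1, 175.4]
ft_force: [0.7, -0.8, -2.0]
finger_gap: 17.0
grip_force: 25.3
[515.53 -11.69 196.2 ] [179.99  -0.15 175.35]
```

View pics/w4c.png

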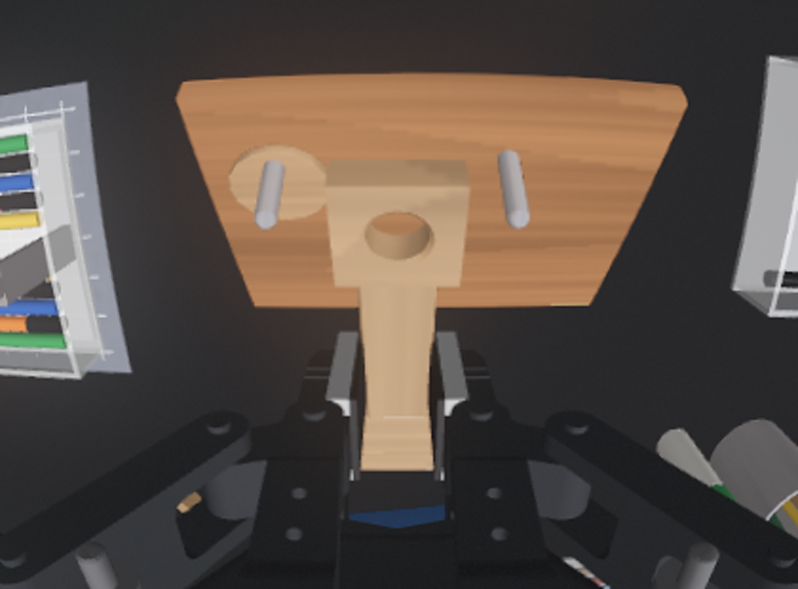

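The spreader is tilted: top-face corners at crop (327,187), (469,187), (335,286), (463,286), hole at (398,236). Fit the tilt and the eye position in the tool frame, and the shifts for hanging.

```bash
cat > f.py <<'E'
from m import *
np.set_printoptions(suppress=True,precision=4)
P=pose()
uv=np.array([(110+u/1.9,70+v/1.9) for u,v in [(327,187),(469,187),(335,286),(463,286),(398,236)]])
def pts(p,L): # eye at tool (p0,p1,p2), tilt th: x axis up
    th=np.radians(p[3]);X=np.array([np.cos(th),0,-np.sin(th)]);Z=np.array([-np.sin(th),0,-np.cos(th)]);Y=np.cross(Z,X)
    return np.array(p[:3])+np.array(L)@np.array([X,Y,Z])
L=[[14,14,4.5],[14,-14,4.5],[-14,14,4.5],[-14,-14,4.5],[0,0,4.5]]
f=lambda p:wproj(pts(p,L)@P[0].T+P[1],P)-uv
# order check of Y sign
best=None
for sg in (1,-1):
    L=[[a,sg*b,c] for a,b,c in L]
    s=least_squares(lambda p:f(p).ravel(),[42,0,-20,25])
    if best is None or s.cost<best.cost: best=s
e=best.x;print('eye tool,tilt',e,best.cost)
B=[508.2,4.3,-4.4]
for h in (45,37,25,12):
    T=T2(B,[bd(45,-30,h)])[0]; eye=P[0]@e[:3]+P[1]
    print(h,'eye target',T,'shift tool m',P[0].T@(T-eye)/1000,'TCP z',P[1][2]+(T-eye)[2])
E
python3 f.py
```

```text
eye tool,tilt [ 43.1302   0.9138 -20.2602  25.7504] 3.7724110549944063
45 eye target [502.7687  34.8066 138.1653] shift tool m [-0.0272  0.0444  0.0776] TCP z 117.78855373899415
37 eye target [497.8579  35.1845 131.8612] shift tool m [-0.0223  0.0443  0.084 ] TCP z 111.48446771014036
25 eye target [490.4918  35.7513 122.405 ] shift tool m [-0.015   0.0443  0.0934] TCP z 102.02833866685971
12 eye target [482.5118  36.3653 112.1609] shift tool m [-0.007   0.0443  0.1037] TCP z 91.78419886997233
```

```bash
python3 -m handwheel '[[-0.007,0.012,0,0],[-0.013,0.02,0,0],[-0.0072,0.0124,0.01,0],[0,0,0.025,0],[0,0,0.025,0],[0,0,0.01,0],[0,0,0.0036,0],[0,0,0.002,0],[0,0,0,0],[0,0,0,0]]'
cat > g.py <<'E'
from m import *
np.set_printoptions(suppress=True,precision=4)
im,P=grab('wrist','w5.png');B=[508.2,4.3,-4.4]
e=np.array([43.13,.91,-20.26])
eye=P[0]@e+P[1];b=T2(B,[bd(45,-30,h) for h in range(0,90)]);k=np.argmin(np.linalg.norm(b-eye,axis=1));d=P[0].T@(b[k]-eye);print('h',k,'eye->axis tool mm',d, 'eye px',wproj(eye,P),'tip px',wproj(b[35],P))
u,v=wproj(eye,P)[0].astype(int)
s=im[v-30:v+30,u-30:u+30].astype(int);g=((s.max(2)-s.min(2))<14)&(s.max(2)>90);ys,xs=np.nonzero(g);print('grey n',g.sum(), xs.mean()+u-30 if g.any() else '',ys.mean()+v-30 if g.any() else '')
print('\n'.join(''.join('#' if c else '.' for c in row) for row in g[10:50:2,10:50]))
E
python3 g.py
```

```text
time: 20.9
tool_pos: [547.7, 30.2, 123.0]
tcp_rot: [180.0, 0.1, 175.3]
ft_force: [0.2, 0.5, -0.4]
finger_gap: 17.3
grip_force: 25.3
h 50 eye->axis tool mm [-1.1172  0.0225  1.0537] eye px [[319.6289 188.583 ]] tip px [[319.4821 163.2602]]
grey n 0  
........................................
........................................
........................................
........................................
........................................
........................................
........................................
........................................
........................................
........................................
........................................
........................................
........................................
........................................
........................................
........................................
........................................
........................................
........................................
........................................
```

```bash
python3 -m handwheel '[[0.0025,0,0.005,0],[0.0025,0,0.004,0],[0.003,0,0.003,0],[0.0025,0,0.003,0],[0,0,0,0],[0,0,0,0]]'
python3 g.py | head -2
```

```text
time: 21.55
tool_pos: [537.4, 31.3, 106.9]
tcp_rot: [180.0, 0.2, 175.4]
ft_force: [7.2, 1.1, -2.8]
finger_gap: 17.2
grip_force: 25.0
h 31 eye->axis tool mm [ 0.1928 -0.2535 -0.0689] eye px [[319.6295 188.584 ]] tip px [[319.052  196.1746]]
grey n 362 320.43093922651934 191.73756906077347
```

```bash
python3 -m handwheel '[[0.0025,0,0.0032,0],[0.0025,0,0.0032,0],[0,0,0,0]]'
python3 g.py | head -2
```

```text
time: 21.9
tool_pos: [533.5, 31.6, 101.1]
tcp_rot: [180.0, 0.3, 175.3]
ft_force: [9.6, -0.0, -2.0]
finger_gap: 17.0
grip_force: 25.5
h 24 eye->axis tool mm [ 0.5296 -0.2421 -0.5339] eye px [[319.6298 188.5878]] tip px [[319.1697 210.5338]]
grey n 545 320.67706422018347 199.85321100917432
```

The peg is inside the hole. A side force of about 9 N pushes away from the robot, so I ease back slightly while going down.

```bash
python3 -m handwheel '[[-0.001,0,0.001,0],[-0.001,0,0.0015,0],[0.0015,0,0.003,0],[0.0025,0,0.0032,0],[0,0,0,0]]'
```

```text
time: 22.45
tool_pos: [528.1, 31.8, 90.4]
tcp_rot: [-180.0, -0.1, 175.4]
ft_force: [-0.2, 0.1, -0.7]
finger_gap: 17.3
grip_force: 25.8
```

```bash
python3 -m handwheel '[[0.002,0,0.0025,0],[0,0,0,0]]'; python3 g.py | head -2
python3 -m handwheel '[[0,0,0,0],[0,0,0,0],[0,0,0,0],[0,0,0,0],[0,0,0,0]]' 0.06
```

```text
time: 22.65
tool_pos: [526.8, 31.9, 88.6]
tcp_rot: [-180.0, -0.0, 175.4]
ft_force: [-0.0, 0.4, -0.5]
finger_gap: 16.6
grip_force: 25.8
h 10 eye->axis tool mm [ 2.6561 -0.0569 -1.6735] eye px [[319.6288 188.5792]] tip px [[319.8472 238.8253]]
grey n 638 320.91379310344826 202.29780564263322
time: 23.2
tool_pos: [527.4, 31.9, 89.1]
tcp_rot: [180.0, 0.0, 175.4]
ft_force: [0.8, -0.0, -0.7]
finger_gap: 59.9
grip_force: 0.0
```

```bash
python3 -m handwheel '[[0,0,-0.004,0],[0,0,-0.01,0],[0,0,-0.02,0],[0,0,-0.03,0],[0,0,-0.03,0],[0,0,-0.02,0],[0,0,-0.01,0],[0,0,0,0],[0,0,0,0]]' 
python3 - <<'E'
from m import *
im,P=grab('wrist','w6.png');B=[508.2,4.3,-4.4]
t,_=grab('top','t6.png')
for n,p in dict(eye=bd(45,-30,4.5),blade=bd(45-116,-30,3),tip=bd(45,-30,35)).items():
    print(n,wproj(T2(B,[p]),P),proj('top',T2(B,[p])))
a=cv2.resize(im[70:380,110:530],None,fx=1.0,fy=1.0);a=cv2.resize(a,(542,400))
b=cv2.resize(t[180:250,245:350],(0,0),fx=4,fy=4);b=cv2.resize(b,(258,172));c=cv2.resize(t[160:250,120:230],(258,211))
o=np.zeros((400,800,3),np.uint8);o[:,:542]=a;o[:172,542:]=b;o[180:391,542:]=c
cv2.imwrite('pics/c6.png',o)
E
```

```text
time: 24.1
tool_pos: [527.0, 31.9, 212.3]
tcp_rot: [-180.0, -0.0, 175.4]
ft_force: [0.2, 0.0, -0.9]
finger_gap: 60.0
grip_force: 0.0
eye [[318.95 140.54]] [[285.16 222.18]]
blade [[319.19 215.96]] [[290.33 190.91]]
tip [[319.11 169.28]] [[285.43 213.45]]
```

View pics/c6.png

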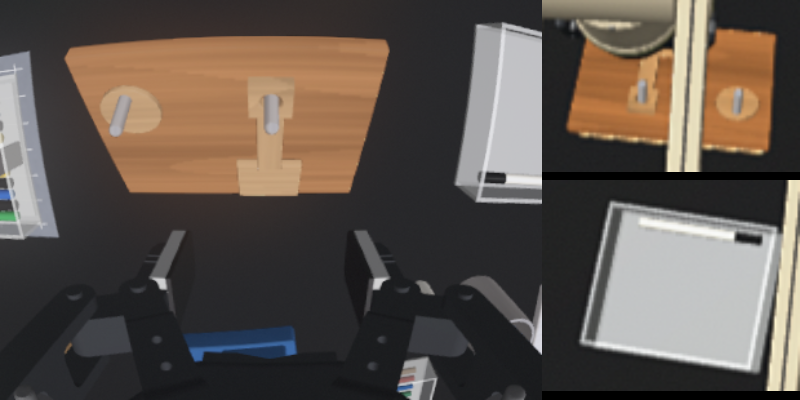

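The spreader lies flat on the free peg, blade down the slope: eye px (320,146), blade end (319,221), where a good hang predicts (319,141) and (319,216). The lower tray's rim corners in the top view are (150,170), (220,181), (211,241.5) and (137.5,229.5). Check that it has not moved, and turn back for the upper tray.

```bash
python3 -m handwheel '[[0,0,-0.02,8.5],[0,0,-0.02,8.5],[0,0,0,8.5],[0,0,0,8.5],[0,0,0,8.5],[0,0,0,8.5],[0,0,0,8.5],[0,0,0,8.5],[0,0,0,8.5],[0,0,0,8.5]]' 0.085
python3 - <<'E'
from m import *
np.set_printoptions(suppress=True,precision=4)
fit('top',[[80,95,50],[80,-95,50],[-80,-95,50],[-80,95,50]],np.array([(149.9,169.8),(219.8,180.9),(211.3,241.5),(137.5,229.5)]),[525,318,-7])
need([514,-312.5,240],[180,0,87.8])
E
```

```text
time: 25.2
tool_pos: [526.7, 31.9, 251.4]
tcp_rot: [-179.8, -0.0, 90.0]
ft_force: [0.3, -0.1, -1.2]
finger_gap: 85.0
grip_force: 0.0
[522.2709 314.7105  -7.1881] rms 1.026266846692707
shift tool m [-0.3444 -0.0127  0.0114] rotvec tool [-0.1536 -0.004   2.2055]
```

```bash
python3 -m handwheel '[[-0.02,-0.0007,0,2.2],[-0.035,-0.0004,0,0],[-0.047,-0.0001,0,0],[-0.048,0,0,0],[-0.048,0,0,0],[-0.048,0,0,0],[-0.045,0,0,0],[-0.03,0,0,0],[-0.018,0,0,0],[-0.005,0,0,0]]'
python3 - <<'E'
from h import *
np.set_printoptions(suppress=True,precision=4)
need([514,-312.5,80],[180,0,87.8])
E
```

```text
time: 26.2
tool_pos: [515.1, -313.1, 251.6]
tcp_rot: [-179.9, -0.1, 88.0]
ft_force: [0.0, -0.1, -0.1]
finger_gap: 85.3
grip_force: 0.0
shift tool m [ 0.0004 -0.0008  0.1716] rotvec tool [-0.1096 -0.0692  0.2441]
```

```bash
python3 -m handwheel '[[0,-0.001,0.02,0],[0,0,0.04,0],[0,0,0.045,0],[0,0,0.035,0],[0,0,0.02,0],[0,0,0.008,0],[0,0,0.003,0],[0,0,0,0],[0,0,0,0]]'
python3 -m handwheel '[[0,0,0,0],[0,0,0,0],[0,0,0,0],[0,0,0,0],[0,0,0,0],[0,0,0,0]]' 0 60
python3 -m handwheel '[[0,0,-0.004,0],[0,0,-0.008,0],[0,0,-0.015,0],[0,0,-0.03,0],[0,0,-0.035,0],[0,0,-0.035,0],[0,0,-0.035,0],[0,0,-0.02,0],[0,0,-0.01,2.4],[0,0,0,2.4]]'
python3 - <<'E'
from h import *
np.set_printoptions(suppress=True,precision=4)
need([525.1,317.3,275],[180,0,83])
print(r.sense()['wrist_torque'])
E
```

```text
time: 27.1
tool_pos: [516.0, -312.4, 84.0]
tcp_rot: [179.9, 0.1, 88.2]
ft_force: [0.3, -0.5, 0.2]
finger_gap: 84.9
grip_force: 0.0
time: 27.7
tool_pos: [514.7, -312.0, 82.1]
tcp_rot: [-180.0, -0.0, 88.2]
ft_force: [-1.6, 1.6, 0.4]
finger_gap: 12.7
grip_force: 61.1
time: 28.7
tool_pos: [515.9, -312.5, 278.5]
tcp_rot: [179.7, 0.2, 83.3]
ft_force: [0.1, 0.7, -4.3]
finger_gap: 12.7
grip_force: 60.3
shift tool m [ 0.6266 -0.0646  0.0015] rotvec tool [0.2801 0.155  0.2703]
[-0.003  -0.0011  0.0091]
```

```bash
python3 -m handwheel '[[0.008,-0.001,0,0],[0.018,-0.002,0,0],[0.028,-0.003,0,0],[0.038,-0.004,0,0],[0.042,-0.0045,0,0],[0.042,-0.0045,0,0],[0.042,-0.0045,0,0],[0.042,-0.0045,0,0],[0.042,-0.0045,0,0],[0.042,-0.0045,0,0]]'
python3 -m handwheel '[[0.042,-0.0045,0,0],[0.042,-0.0045,0,0],[0.042,-0.0045,0,0],[0.042,-0.0045,0,0],[0.038,-0.004,0,0],[0.03,-0.003,0,0],[0.02,-0.002,0,0],[0.012,-0.001,0,0],[0.005,0,0,0.3],[0,0,0,0]]'
python3 -m handwheel '[[0,0,0,0],[0,0,0,0]]'
python3 - <<'E'
from h import *
np.set_printoptions(suppress=True,precision=4)
need([525.1,317.4,135],[180,0,83])
E
```

```text
time: 29.7
tool_pos: [516.6, 37.1, 274.0]
tcp_rot: [-180.0, -0.0, 83.5]
ft_force: [0.6, -0.3, -5.0]
finger_gap: 12.8
grip_force: 60.2
time: 30.7
tool_pos: [521.2, 308.6, 273.9]
tcp_rot: [-180.0, 0.0, 83.1]
ft_force: [0.6, -0.1, -4.3]
finger_gap: 12.6
grip_force: 60.2
time: 30.9
tool_pos: [521.9, 307.4, 274.2]
tcp_rot: [180.0, 0.0, 83.0]
ft_force: [-0.5, 0.4, -4.6]
finger_gap: 13.2
grip_force: 60.2
shift tool m [0.0103 0.0019 0.1392] rotvec tool [ 0.0053  0.014  -0.0122]
```

```bash
python3 -m handwheel '[[0.005,0.001,0.01,0],[0.0053,0.001,0.025,0],[0,0,0.035,0],[0,0,0.035,0],[0,0,0.022,0],[0,0,0.01,0],[0,0,0,0],[0,0,0,0]]'
python3 - <<'E'
from m import *
np.set_printoptions(suppress=True,precision=4)
need([525.1,317.4,123],[180,0,83])
w,P=grab('wrist','w7.png');t,_=grab('top','t7.png')
z=P[1][2]-79.6+.0
for h in (50,0):print(wproj(T2([525,318.3,-7.05],[[sx*80,sy*95,h] for sx in(1,-1) for sy in(1,-1)]),P))
E
```

```text
time: 31.7
tool_pos: [525.7, 318.7, 138.3]
tcp_rot: [179.9, -0.1, 83.0]
ft_force: [0.9, 0.8, -3.8]
finger_gap: 12.5
grip_force: 60.2
shift tool m [-0.0014 -0.0005  0.0153] rotvec tool [ 0.0813 -0.054   0.0422]
[[422.2503  88.9365]
 [402.3256 304.4675]
 [211.095   88.9615]
 [231.1809 304.3065]]
[[404.6027  91.7017]
 [391.451  277.4131]
 [229.088   91.6934]
 [242.2888 277.2984]]
```

```bash
python3 -m handwheel '[[-0.001,0,0.003,0],[0,0,0.003,0],[0,0,0.002,0],[0,0,0.002,0],[0,0,0.001,0],[0,0,0,0],[0,0,0,0]]'
```

```text
time: 32.5
tool_pos: [524.8, 317.5, 126.1]
tcp_rot: [-180.0, 0.0, 83.1]
ft_force: [-0.8, 0.6, -5.3]
finger_gap: 12.9
grip_force: 60.2
```

```bash
python3 -m handwheel '[[0,0,0.002,0],[0,0,0.001,0],[0,0,0,0]]'
```

```text
time: 32.8
tool_pos: [525.1, 317.6, 124.1]
tcp_rot: [180.0, -0.0, 83.1]
ft_force: [-2.6, -2.2, 2.7]
finger_gap: 13.0
grip_force: 61.2
```

Contact comes at 124.1 mm. Seated was expected at about 123.7, and perched on the rim would be about 130. Release and check.

```bash
python3 -m handwheel '[[0,0,0.0005,0],[0,0,0,0],[0,0,0,0],[0,0,0,0],[0,0,0,0],[0,0,-0.01,0],[0,0,-0.03,0],[0,0,-0.04,0],[0,0,-0.04,0],[0,0,-0.03,0]]' 0.085
python3 -m handwheel '[[-0.02,0,0,0],[-0.03,0.01,-0.02,0],[-0.03,0.01,-0.02,0],[0,0,0,0],[0,0,0,0]]'
python3 - <<'E'
from m import *
w,P=grab('wrist','w8.png');t,_=grab('scene','s8.png');tp,_=grab('top','t8.png')
tray=[525,318.2,-7.05]
Lt=[[sx*80,sy*95,90] for sx in(1,-1) for sy in(1,-1)]+[[sx*7,sy*90,148] for sx in(1,-1) for sy in(1,-1)]
for u,v in wproj(T2(tray,Lt),P): cv2.circle(w,(int(u),int(v)),2,(255,0,255),-1)
a=cv2.resize(w[:300,150:520],(400,324));b=cv2.resize(t[110:270,250:480],(400,278),interpolation=cv2.INTER_CUBIC);c=cv2.resize(tp[50:300,120:480],(400,278))
o=np.zeros((602,800,3),np.uint8);o[:324,:400]=a;o[324:,:400]=c;o[:278,400:]=b
d=cv2.resize(t[60:310,80:530],(400,222));o[300:522,400:]=d
cv2.imwrite('pics/c8.png',o[:600])
E
```

```text
time: 33.8
tool_pos: [525.4, 317.7, 276.8]
tcp_rot: [179.8, -0.1, 83.1]
ft_force: [0.1, 0.4, 0.0]
finger_gap: 85.0
grip_force: 0.0
time: 34.3
tool_pos: [535.5, 235.3, 314.0]
tcp_rot: [179.9, -0.1, 83.0]
ft_force: [-0.3, -0.9, -1.1]
finger_gap: 84.8
grip_force: 0.0
```

View pics/c8.png

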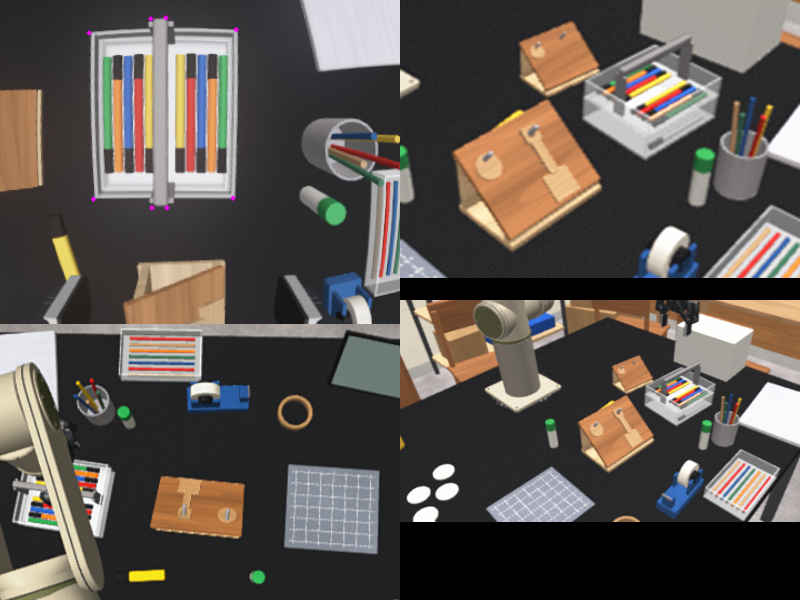

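The views show the upper tray seated level on the lower one, its rim and bar within about 1 px of the seated prediction. The spreader hangs flat on the free peg, and the other things on the table look unmoved. Handing in.

```bash
python3 -c "
from bench import r
print(r.hand_in())"
```

```text
the job is handed in; nothing more can be done
None
```

The job is handed in at about 34 s of robot time: the spreader hangs flat on the free peg, blade down the slope, and the upper tray is back level in the lower tray's rim; the last pictures show nothing else moved, but no verdict was returned.

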